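Hook the mould tray out of the ware rack and set the cast lid on the banding wheel

TASK

A cast jar lid is still in its plaster mould, on a tray pushed deep under the low roof of the ware rack. Catch the tray's front lip with the drag hook and draw the tray out, not touching it by hand on the way, until you feel it press firmly on both sprung buffers of the stops clamped on the rails (some 15 N of pull is plenty; do not crush the buffers home), then lay the hook back on the open table. With the tray left there, lift the lid out of the mould and set it down, knob up, in the middle of the banding wheel, without dropping it or disturbing the other things.

Things in the scene. Friction and masses are not known exactly. Their poses are not given: they have to be found in the camera images.
- rack: Low wooden ware rack, fixed. Origin: on the table under the middle of the roof's front edge; +x points inward under the roof, -x out along the rails, z up. Roof underside 125, top 137 mm high, 235 mm deep, on four thin posts; figures on its rear reach 240 mm. Base board 6 mm thick, 212 mm wide, runs out to x = -252 mm with a guide rail at each side (168 mm apart, tops 20 mm high).
- rack_front (a point): Middle of the base board's front end, on its top (rack x = -252 mm, 6 mm above the table). Two stop blocks (up to 45 mm high, 114 mm apart, so the hook passes between) are clamped on the rails where someone left them: their buffers meet the tray's front lip somewhere between rack x = -165 and -215 mm. Where is not reported: feel for it.
- buffer_left (a joint): Travel in m of the rubber-headed spring plunger (18 mm across) on the stop at the rack's +y side: 0 free, grows as the tray presses it outward; 2 N per mm, springs back. Pressed firmly at 1 to 5 mm; over 6 mm is too much, at 9 mm it is crushed home.
- buffer_right (a joint): The same for the stop at the rack's -y side. The tray pressed on both feels like 4 N per mm over the 4 to 8 N of its sliding friction.
- mould_tray: Loose wooden tray 165 (x) x 160 x 20 mm with a plaster mould fixed in it, 0.5 to 0.75 kg; slides on the base board between the rails, 4 mm play each side, against 4 to 8 N; starts with its lip 15 to 55 mm under the roof. Origin: centre of underside; x from front lip to back, as the rack's x. Floor 5 mm, rim 6 mm thick and 20 mm high. Mould: tray x = -44 to +66 mm, 128 mm wide, top at 35 mm.
- tray_lip (a point): Middle of the outer face of the tray's front lip, at its top (tray x = -82.5 mm, 20 mm above the underside). Behind the 6 mm thick lip lies an open gutter 32 mm long (tray x = -76 to -44 mm), full width, 15 mm deep to the tray's floor: the hook's place.
- mould_seat (a point): Centre of the floor of the round mould cavity (tray x = +10.5 mm, 25 mm above the tray's underside); cavity 77 mm wide, 10 mm deep, open at the top.
- jar_lid: Cast white jar lid, 74 mm across, 0.12 kg, lying in the mould with 1.5 mm play all round, its lower 10 mm in the cavity. Origin: centre of its underside, z up through the knob. Disc and shoulder up to 20 mm; knob from 20 to 46 mm: neck 19 mm wide at 26 mm, 24 mm wide at 42 mm height. Pinch it by the knob.
- hook: Loose drag hook like a small hoe, 0.18 kg: wooden handle, steel rod, blade pointing down. Lies on the blade's edge and the handle's butt, the rod rising 9 degrees to the blade; is used in that same attitude. Origin: on the table under the grip; x level, handle to blade; z up. Butt at x = -91, handle's front at +43, blade at +182 to +188 mm, 42 mm wide; nothing over 60 mm high.
- hook_grip (a point): Middle of the handle, where to pinch it: flat-sided, 18 mm wide, 22 mm high, 26 mm above the table as the hook lies (hook x = 0). How the hook sits in the fingers is not reported and may give some degrees under load: feel with the blade for the tray's floor and lip.
- hook_edge (a point): Middle of the blade's lower edge (hook x = +185 mm; on the table as the hook lies).
- banding_wheel: Decorator's turntable, does not turn: round level head of 206 mm diameter, its top 91 mm above the table. Origin: on the table under the middle of the head.
- cup: Bystander: unglazed cup with an ear, 98 x 67 x 66 mm; origin: centre of its underside.
- brayer: Bystander: rubber roller with wooden handle, 164 mm long; origin: centre of its underside.
- needle_tool: Bystander: needle tool with wooden handle, 162 mm long; origin: centre of its underside.
- wood_rib: Bystander: oval wooden rib 96 x 58 x 6 mm; origin: centre of its underside.

How it is judged:
By the outcome, as a careful person would: the job done as asked, in the order asked, and still so for the second after the job is handed in, with the robot touching nothing.
It also fails if it takes over 64 s, if anything falls off the work surface, if the arm or the gripper's body presses on something with over 40 N, if the wrist force passes 120 N, or if a joint passes its speed limit or range.

ROBOT

A 6-joint arm with a two-finger parallel gripper is mounted at the origin on a cart in front of the work surface, level with it; the furniture and walls round the work are solid. World frame = base frame: x ahead of the robot, y to its left, z up, the work surface at z = 0. Lengths are in mm, angles in rad, forces in N, time in s.
With the tool pointing down it reaches from about 350 to 775 mm from the base axis. Payload 7.3 kg.
Tool frame: the origin (TCP) lies between the finger pads; the fingertips stand 17 mm ahead of it and the grasp point (between the pads) lies 2 mm behind it; z points along the fingers, y is the direction in which the jaws open and shut (so a half turn about z gives the same grasp; the last joint's range is limited). The gripper opens to 92 mm and grips with 3 to 60 N. Pads are 19 mm wide; open, the fingers measure 130 mm over their backs; the gripper's body (75 mm by 190 mm) begins 47 mm behind the grasp point.
Start: joints at [1.107, 0.342, 1.524, -0, 1.275, -0.146], TCP at [164.036, 498.734, 243.741] pointing down, gripper open.
Joint ranges: [-2.53, 2.53], [-0.77, 2.02], [0.04, 2.7], [-1, 4.14], [0.28, 2.66], [-3.11, 3.11]. Speed limits (rad/s): [2.57, 2.57, 3.14, 3.14, 3.14, 3.14].

INTERFACE

Orientations are given as a 3x3 rotation matrix whose columns are the frame's x, y, z axes.
In Python, from cell import ctrl gives the robot as it stands. The module is installed in compiled form; this text tells all that it offers.
- The arm moves only by the tool step_arm, never from a script. Its argument "steps" is a list of rows, each a list of 5 numbers: the shift along the world's x, y, z in units of 40 mm (1.0 is 40 mm), then the turn about the world's z in units of 5 degrees (1.0 is 5 degrees), then the opening, from 0 (shut) to 1 (fully open). In form: [[dx, dy, dz, roll, jaw], ...]. A call has exactly 5 rows; each row is the pose to reach, as a shift and turn from the pose measured when the call began; what a row does not reach only later rows make up. A row lasts 1/10 s, in which the tool goes at most 50 mm and 8.59 degrees, less where a joint would pass 70% of its speed; a pose out of reach is approached as far as the arm can. A call with a gripper value outside its range is refused whole. The fingers move at their own pace and stop on an object; "force" is the grip in N (left out, the last holds). Time passes only in rows, so rows that repeat a pose let the fingers close, or fill a call up. It gives the time, the measured TCP pose, the force and the opening at its end, in the units of the state.
- ctrl.sense(): the state, without advancing time (a new reading comes with each control period).
- ctrl.snapshot(name): name is "scene" or "top"; returns the picture (400x640x3 uint8, red, green, blue); there is no depth.
- ctrl.camera_params(name): a dict with "vertical_fov" (degrees; the focal length in pixels is half the picture's height over the tangent of half this angle, whatever the lens; pixels are square), "cx", "cy" (the principal point, pixels), "extrinsics" (4x4, takes a point from world to camera coordinates). Camera axes: x right, y down, z forward; pixel columns grow to the right and rows downward; lengths in mm; the calibration is good to about 2 mm. A picture is of the moment at which its call begins. camera_params takes no time and is no camera call.
- ctrl.job_done(): hands the job in, once; it reports no verdict.
The state is a dict: "time": time; "joints": joint angles; "joint_vel": joint speeds; "effort": joint torques, N m; "position": TCP position; "orientation": TCP orientation; "wrist_force": force on the tool from outside, world axes, zero at the start; "moment": the same for the moment, N m; "grip_width": finger opening in mm.
Only numpy, scipy, OpenCV 4.12 (cv2) and the standard library are available. Lean on these libraries where they do the work, as an engineer would, in place of code of your own. Each camera call takes 0.05 s, during which the arm holds its last target.

## Working session

There is one attempt and no reset: what is moved stays moved. The work goes in short steps, Python scripts to look and compute and a tool call to move; the robot and the scene stay as the last step left them, time stands still between calls to the robot, and variables do not carry over. Pictures are saved under pics/ and viewed, and the job is handed in when it is done.

Besides the shell and the picture viewer there is one more tool, called after "Emit:" as name(argument=value, ...), one argument or row to a line, values as JSON. step_arm: Moves the arm, as the interface text tells. Its arguments: {"type":"object","properties":{"steps":{"type":"array","items":{"type":"array","items":{"type":"number"}}},"force":{"type":"number"}},"required":["steps"]}

```bash
mkdir -p pics; ls
python3 - <<'E'
from cell import ctrl
import cv2
s=ctrl.sense();print(s)
for n in("scene","top"):
    im=ctrl.snapshot(n);cv2.imwrite(f"pics/{n}0.png",im[:,:,::-1])
    p=ctrl.camera_params(n);print(n,p)
E
```

```text
pics
{'time': 0.0, 'joints': array([ 1.10697391e+00,  3.42719599e-01,  1.52504071e+00,  8.85432650e-06,
        1.27540892e+00, -1.45995919e-01]), 'joint_vel': array([-2.96029336e-04, -1.31704406e-03, -9.47893551e-05,  2.16450815e-03,
       -1.39564216e-03, -1.32256222e-03]), 'effort': array([-1.49016258e-03, -4.31244743e+01, -2.44213915e+01,  7.17689632e-02,
        5.60668192e-02, -1.29907166e-04]), 'position': array([163.85964423, 498.35770749, 243.03830478]), 'orientation': array([[-9.49915993e-01,  3.12504556e-01, -7.12890013e-04],
       [ 3.12505278e-01,  9.49914982e-01, -1.40622239e-03],
       [ 2.37734002e-04, -1.55857503e-03, -9.99998757e-01]]), 'wrist_force': array([0.35423421, 0.62554506, 0.40505573]), 'moment': array([ 0.0125766 , -0.0293182 ,  0.00756081]), 'grip_width': 91.77284496273752}
scene {'vertical_fov': 53.02434384600656, 'cx': 326.11735983823684, 'cy': 199.23266135560112, 'extrinsics': array([[ 8.44657662e-01, -5.35235107e-01, -8.76441536e-03,
        -4.78292798e+02],
       [-2.44447217e-01, -3.71094259e-01, -8.95842960e-01,
         1.68089515e+02],
       [ 4.76234178e-01,  7.58823057e-01, -4.44284341e-01,
         9.15729710e+02],
       [ 0.00000000e+00,  0.00000000e+00,  0.00000000e+00,
         1.00000000e+00]])}
top {'vertical_fov': 42.35359352403738, 'cx': 317.91113848845697, 'cy': 198.28204491693825, 'extrinsics': array([[ 1.03845584e-01, -9.94590917e-01,  2.23659021e-03,
        -8.39450197e+01],
       [-9.70803032e-01, -1.01850272e-01, -2.17181940e-01,
         5.11490073e+02],
       [ 2.16234982e-01,  2.03820969e-02, -9.76128579e-01,
         1.35572959e+03],
       [ 0.00000000e+00,  0.00000000e+00,  0.00000000e+00,
         1.00000000e+00]])}
```

View pics/scene0.png

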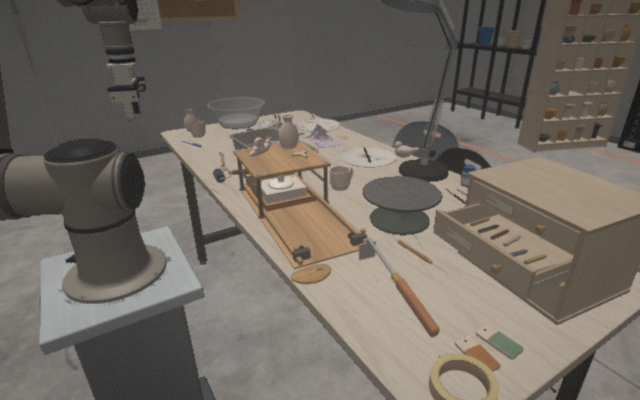

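View pics/top0.png

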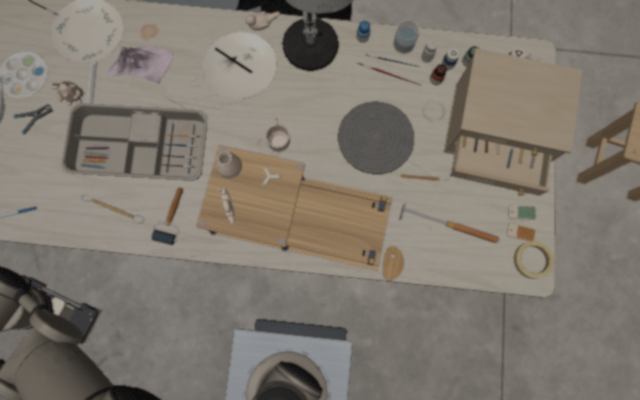

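The scene view shows the rack with its rails running toward the camera and the stops at (302,254) and (358,238). The hook runs from its blade at (367,250) to its butt at (434,330). In the top view the hook lies at (403,211)–(497,239), the wheel at (376,137) and the rack front edge at (385,230). I'll enlarge these areas.

Run:
```python
import cv2
a=cv2.imread("pics/top0.png");b=cv2.imread("pics/scene0.png")
def c(im,x,y,w,h,k,n):
    cv2.imwrite("pics/"+n,cv2.resize(im[y:y+h,x:x+w],None,fx=k,fy=k,interpolation=cv2.INTER_CUBIC))
c(a,360,170,150,110,5,"c1.png")
c(a,190,135,210,140,3.8,"c2.png")
c(b,220,125,180,150,4,"c3.png")
```

```text
(no output)
```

View pics/c1.png

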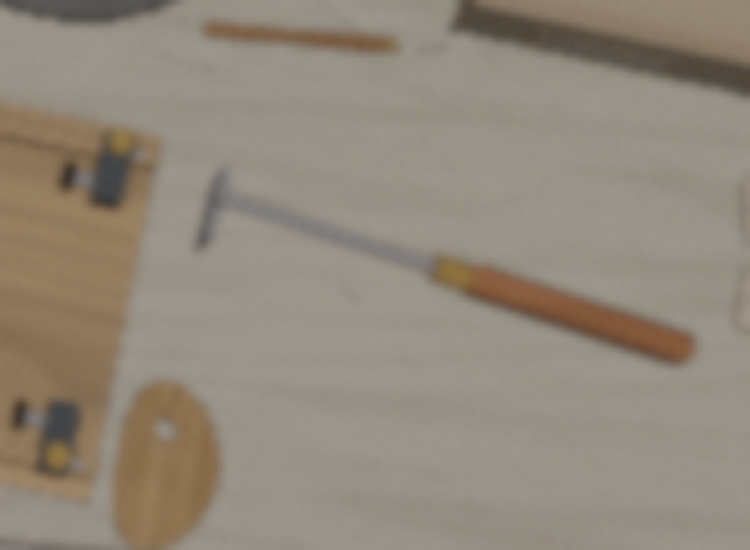

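View pics/c2.png

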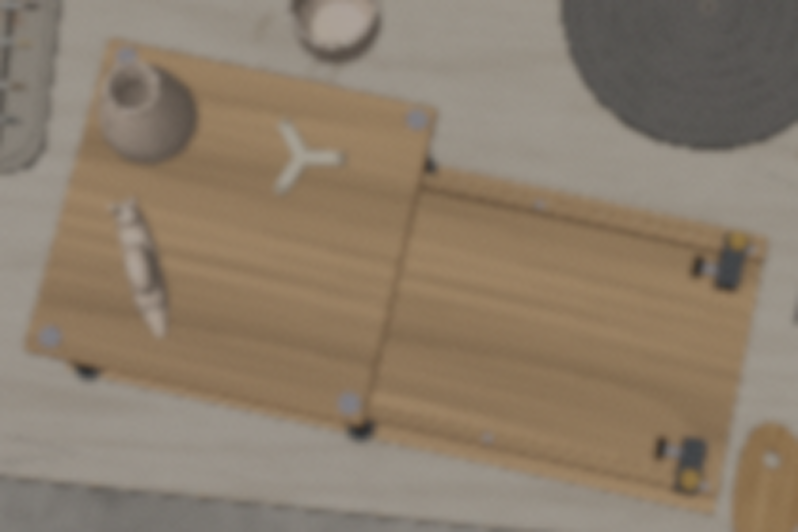

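View pics/c3.png

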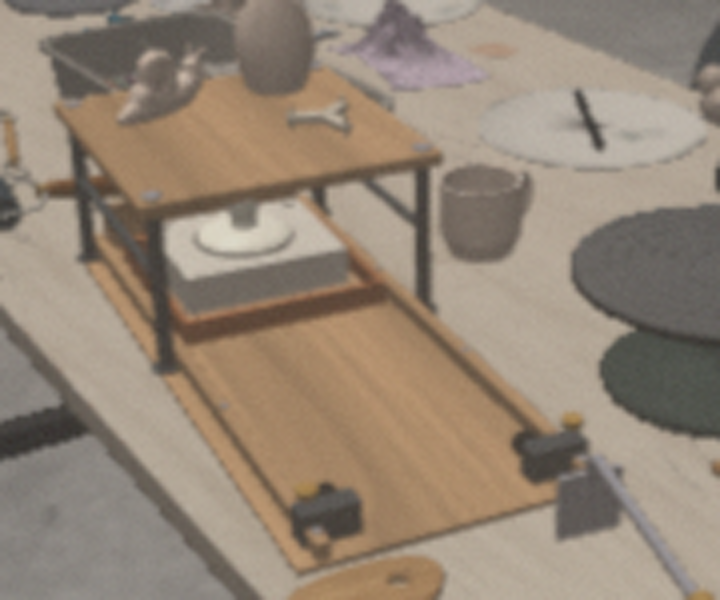

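```bash
cat > h.py <<'E'
import numpy as np
from cell import ctrl
from scipy.optimize import least_squares
C={n:ctrl.camera_params(n) for n in("scene","top")}
def K(n):
    return 200/np.tan(np.radians(C[n]["vertical_fov"]/2)),C[n]["cx"],C[n]["cy"],C[n]["extrinsics"]
def proj(n,P):
    f,cx,cy,E=K(n);q=E[:3,:3]@np.asarray(P,float)+E[:3,3]
    return np.array([cx+f*q[0]/q[2],cy+f*q[1]/q[2]])
def back(n,uv,z):
    f,cx,cy,E=K(n);d=E[:3,:3].T@np.array([(uv[0]-cx)/f,(uv[1]-cy)/f,1]);o=-E[:3,:3].T@E[:3,3]
    return o+d*(z-o[2])/d[2]
def w(p,q):
    c,s=np.cos(p[2]),np.sin(p[2]);return np.array([p[0]+c*q[0]-s*q[1],p[1]+s*q[0]+c*q[1],q[2]])
def crop(x,y,k):
    return lambda u,v:(x+(u+.5)/k-.5,y+(v+.5)/k-.5)
E
python3 - <<'E'
from h import *
c1=crop(360,170,5);c2=crop(190,135,3.8);c3=crop(220,125,4)
r4=lambda a:np.round(a,1)
roof=[back("top",c2(*p),137) for p in[(112,40),(437,107),(348,430),(27,352)]]
print("roof",r4(roof))
W=np.linalg.norm(roof[1]-roof[2]);print("W",W,np.linalg.norm(roof[0]-roof[1]),np.linalg.norm(roof[2]-roof[3]))
print("scene roof",r4([back("scene",c3(*p),137) for p in[(440,157),(148,208),(57,103)]]))
print("board fr z20",r4(back("top",c1(160,137),20)), "z6",r4(back("top",c1(90,500),6)),r4(back("top",c1(160,137),6)))
print("board sc",r4(back("scene",c3(300,572),6)),r4(back("scene",c3(560,505),6)))
print("lip z26",r4([back("scene",c3(*p),26) for p in[(190,326),(385,287)]]))
for z in(20,26):print("roof mid",r4((roof[1]+roof[2])/2))
print("wheel top",r4(back("top",(376,137),91)), r4([back("top",p,91) for p in[(338,137),(414,137),(376,101),(376,173)]]))
# hook
def res(p):
    o=[]
    for q,uv in[((-91,0,12),c1(693,349)),((43,0,33),c1(435,266)),((185,21,50),c1(200,248)),((185,-21,50),c1(223,170)),((185,0,56),c1(218,196))]:
        o+=list(proj("top",w(p,q))-uv)
    return o
def run(p0):
    s=least_squares(res,p0);return s
b=back("top",c1(560,308),26)
s=run([b[0],b[1],np.pi/2]);print("hook",s.x,np.degrees(s.x[2]),r4(s.fun))
print("edge",w(s.x,(185,0,0)))
E
```

```text
roof [[615.  241.8 137. ]
 [590.5  12.5 137. ]
 [362.8  46.8 137. ]
 [392.4 266.6 137. ]]
W 230.3289802641673 230.63802679739052 221.7511119926321
scene roof [[584.5   7.9 137. ]
 [373.6  37.4 137. ]
 [398.5 270.1 137. ]]
board fr z20 [ 550.8 -235.    20. ] z6 [ 345.8 -213.4    6. ] [ 554.1 -236.8    6. ]
board sc [ 346.8 -211.8    6. ] [ 512.2 -237.9    6. ]
lip z26 [[409.   67.5  26. ]
 [558.8  45.3  26. ]]
roof mid [476.6  29.6 137. ]
roof mid [476.6  29.6 137. ]
wheel top [ 697.4 -171.4   91. ] [[ 686.5  -67.8   91. ]
 [ 708.3 -274.9   91. ]
 [ 802.6 -163.    91. ]
 [ 595.6 -179.5   91. ]]
hook [ 479.62785163 -443.60011983    1.41017487] 80.79706846903534 [-2.1 -0.9  4.2  2.   0.2 -1.6 -0.9 -0.5 -1.3  1.1]
edge [ 509.21521505 -260.98142439    0.        ]
```

```bash
cat > ov.py <<'E'
from h import *
import cv2
c1=crop(360,170,5);c2=crop(190,135,3.8);c3=crop(220,125,4)
def mk(W):
    h=W/2
    return [("top",(235,-h,137),c2(112,40)),("top",(0,-h,137),c2(437,107)),("top",(0,h,137),c2(348,430)),("top",(235,h,137),c2(27,352)),
    ("scene",(0,-h,137),c3(441,157)),("scene",(0,h,137),c3(148,208)),("scene",(235,h,137),c3(57,103)),
    ("top",(-252,106,6),c1(90,500)),("scene",(-252,106,6),c3(300,572))]
def res(p):
    o=[]
    for n,q,uv in mk(p[3]): o+=list(proj(n,w(p,q))-uv)
    return o
s=least_squares(res,[476,29,1.45,225],loss="soft_l1");print(s.x,np.degrees(s.x[2]));print(np.round(np.reshape(res(s.x),(-1,2)),1))
p=s.x
if __name__=="__main__":
    h=p[3]/2
    segs=[[(0,-h,137),(0,h,137),(235,h,137),(235,-h,137),(0,-h,137)],[(-252,-106,6),(-252,106,6),(0,106,6)],[(0,-84,20),(-252,-84,20)],[(0,84,20),(-252,84,20)],[(0,-106,6),(-252,-106,6)]]
    for n,x,y,ww,hh,k in[("top",190,135,210,140,3.8),("scene",220,125,180,150,4)]:
        im=cv2.imread(f"pics/{n}0.png")[y:y+hh,x:x+ww];im=cv2.resize(im,None,fx=k,fy=k,interpolation=cv2.INTER_CUBIC)
        for sg in segs:
            pts=np.array([(proj(n,w(p,q))+.5-[x,y])*k-.5 for q in sg]);cv2.polylines(im,[np.int32(np.round(pts))],False,(0,0,255),1)
        cv2.imwrite(f"pics/ov_{n}.png",im)
E
python3 ov.py
```

```text
[478.96432853  24.02149753   1.4582226  221.91006051] 83.55000066463109
[[-1.2 -0.3]
 [ 0.3  0.5]
 [ 4.3 -1.9]
 [-1.2 -1.2]
 [ 0.4 -0.7]
 [-1.6  0.5]
 [-1.   0.2]
 [ 0.4  0.2]
 [-0.   0.8]]
```

View pics/ov_top.png

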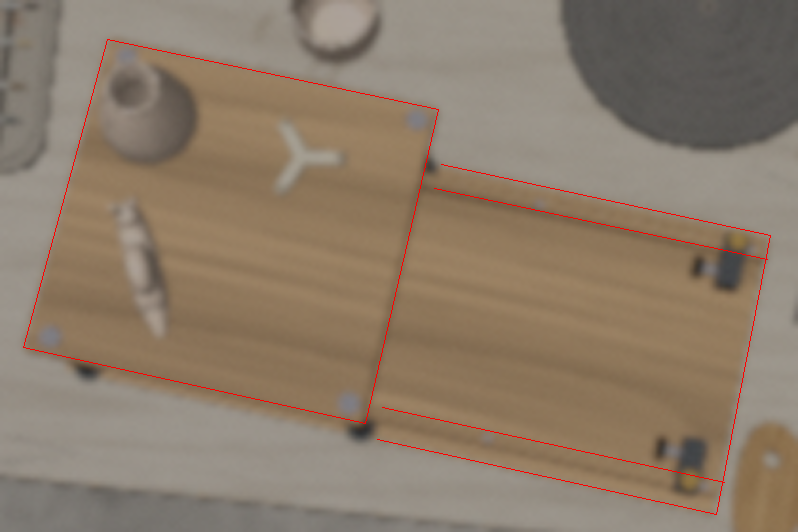

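View pics/ov_scene.png

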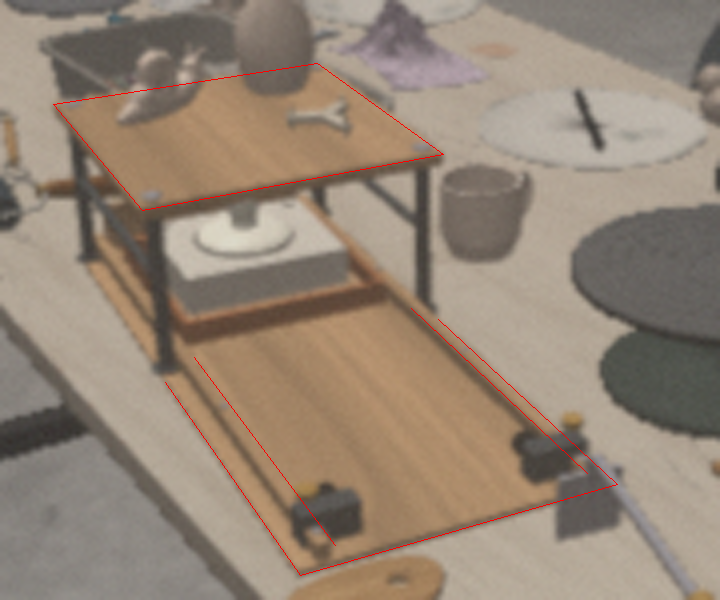

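Run:
```python
import cv2
b=cv2.imread("pics/scene0.png")
x,y,w,h,k=350,225,100,115,5
cv2.imwrite("pics/c4.png",cv2.resize(b[y:y+h,x:x+w],None,fx=k,fy=k,interpolation=cv2.INTER_CUBIC))
```

```text
(no output)
```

View pics/c4.png

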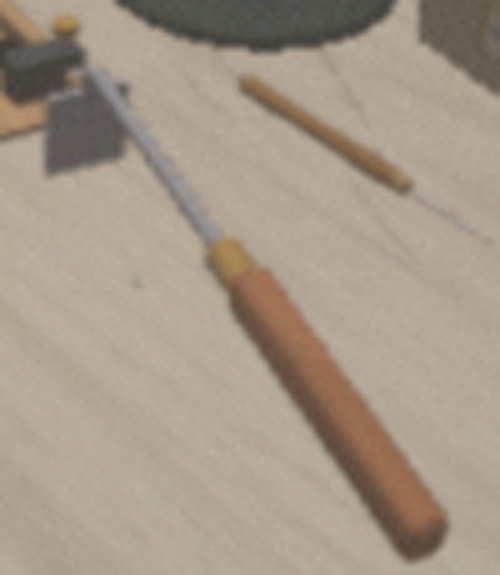

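Emit:
step_arm(
  steps=[
    [0.8, -0.8, 0.3, -1.6, 1],
    [1.6, -1.6, 0.6, -3.2, 1],
    [2.4, -2.4, 0.9, -4.8, 1],
    [3.2, -3.2, 1.2, -6.4, 1],
    [4, -4, 1.5, -8, 1],
  ],
)

```text
time: 0.6
position: [324.7, 336.9, 303.4]
orientation: [[-0.522, 0.853, -0.002], [0.853, 0.522, -0.001], [0.0, -0.002, -1.0]]
wrist_force: [1.3, 0.1, 0.1]
grip_width: 91.7
```

The crop shows the hook's blade with its lower corners at about (46,175) and (125,157), the ferrule front at (225,243) and the butt at (425,540). I'll refit the hook from both views.

Run:
```python
from h import *
c1=crop(360,170,5);c4=crop(350,225,5)
L=[("top",(-91,0,12),c1(691,349)),("top",(185,21,52),c1(200,248)),("top",(185,-21,52),c1(223,170)),
("scene",(185,21,0),c4(46,175)),("scene",(185,-21,0),c4(125,157)),("scene",(-91,0,12),c4(430,540)),("scene",(-91,9,10),c4(405,555)),("scene",(-91,-9,12),c4(446,525))]
res=lambda p:np.concatenate([proj(n,w(p,q))-uv for n,q,uv in L])
s=least_squares(res,[480,-443,1.4]);print(s.x,np.degrees(s.x[2]));print(np.round(s.fun.reshape(-1,2),1))
for z in (43,43+12):
  for q in((43,0,33),(55,0,35)):print(q,(proj("top",w(s.x,q))-[360,170])*5,(proj("scene",w(s.x,q))-[350,225])*5)
print("edge",w(s.x,(185,0,0)))
```

```text
[ 478.34817929 -444.19209281    1.39454457] 79.90151816933913
[[-1.6  0.1]
 [ 0.6 -2.3]
 [-0.3 -1.2]
 [-1.6  0.3]
 [-1.7 -0.1]
 [-0.1  0.6]
 [ 0.6 -0.2]
 [ 0.8  2.1]]
(43, 0, 33) [455.17279642 275.07325593] [236.47944275 280.2635887 ]
(55, 0, 35) [434.79537277 268.49755783] [221.68245344 259.79369505]
(43, 0, 33) [455.17279642 275.07325593] [236.47944275 280.2635887 ]
(55, 0, 35) [434.79537277 268.49755783] [221.68245344 259.79369505]
edge [ 510.78619761 -262.05814494    0.        ]
```

Emit:
step_arm(
  steps=[
    [0.2, -1.2, 0, -1.6, 1],
    [0.4, -2.4, 0, -3.2, 1],
    [0.6, -3.6, 0, -4.8, 1],
    [0.8, -4.8, 0, -6.4, 1],
    [1, -5.9, 0, -8.1, 1],
  ],
)

```text
time: 1.1
position: [364.3, 98.9, 303.3]
orientation: [[0.163, 0.987, -0.002], [0.987, -0.163, 0.0], [0.0, -0.002, -1.0]]
wrist_force: [0.9, -0.1, 0.1]
grip_width: 91.7
```

Emit:
step_arm(
  steps=[
    [0.2, -1.2, 0, 0, 1],
    [0.4, -2.4, 0, 0, 1],
    [0.6, -3.6, 0, 0, 1],
    [0.8, -4.8, 0, 0, 1],
    [1, -6, 0, 0, 1],
  ],
)

```text
time: 1.6
position: [404.0, -143.1, 303.2]
orientation: [[0.163, 0.987, -0.002], [0.987, -0.163, 0.001], [0.0, -0.002, -1.0]]
wrist_force: [0.6, -0.2, 0.1]
grip_width: 92.2
```

Emit:
step_arm(
  steps=[
    [0.3, -1.2, 0, 0, 1],
    [0.6, -2.4, 0, 0, 1],
    [1, -3.6, 0, 0, 1],
    [1.4, -4.8, 0, 0, 1],
    [1.86, -5.9, 0, 0, 1],
  ],
)

```text
time: 2.1
position: [478.3, -381.2, 302.7]
orientation: [[0.164, 0.986, -0.002], [0.986, -0.164, 0.001], [0.001, -0.003, -1.0]]
wrist_force: [0.2, -1.2, 0.3]
grip_width: 91.8
```

Emit:
step_arm(
  steps=[
    [0, -0.8, -0.8, 0, 0.7],
    [0, -1.6, -1.6, 0, 0.6],
    [0, -1.6, -2.7, 0, 0.6],
    [0, -1.6, -3.8, 0, 0.6],
    [0, -1.6, -4.9, 0, 0.6],
  ],
)

```text
time: 2.6
position: [477.7, -445.2, 104.4]
orientation: [[0.165, 0.986, -0.003], [0.986, -0.165, 0.002], [0.001, -0.003, -1.0]]
wrist_force: [-0.6, -0.7, -0.4]
grip_width: 57.7
```

Emit:
step_arm(
  steps=[
    [0, 0.02, -1, 0, 0.6],
    [0, 0.02, -2, 0, 0.6],
    [0, 0.02, -2, 0, 0.6],
    [0, 0.02, -2, 0, 0],
    [0, 0.02, -2, 0, 0],
  ],
  force=60,
)

```text
time: 3.1
position: [477.8, -444.5, 24.7]
orientation: [[0.165, 0.986, -0.003], [0.986, -0.165, 0.002], [0.001, -0.003, -1.0]]
wrist_force: [0.2, -0.2, 0.4]
grip_width: 43.4
```

Emit:
step_arm(
  steps=[
    [0, 0, 0, 0, 0],
    [0, 0, 0, 0, 0],
    [0, 0, 0, 0, 0],
    [0, 0, 0, 0, 0],
    [0, 0, 0, 0, 0],
  ],
  force=60,
)

```text
time: 3.6
position: [478.1, -444.7, 25.2]
orientation: [[0.164, 0.986, -0.002], [0.986, -0.164, 0.001], [0.001, -0.002, -1.0]]
wrist_force: [0.6, 0.6, 3.0]
grip_width: 17.5
```

Run:
```python
from cell import ctrl
import cv2
im=ctrl.snapshot("top");cv2.imwrite("pics/t1.png",cv2.resize(im[150:290,350:560,::-1],None,fx=3.8,fy=3.8,interpolation=cv2.INTER_CUBIC));print(ctrl.sense()["wrist_force"])
```

```text
[1.76174272 0.60214966 3.74168727]
```

View pics/t1.png

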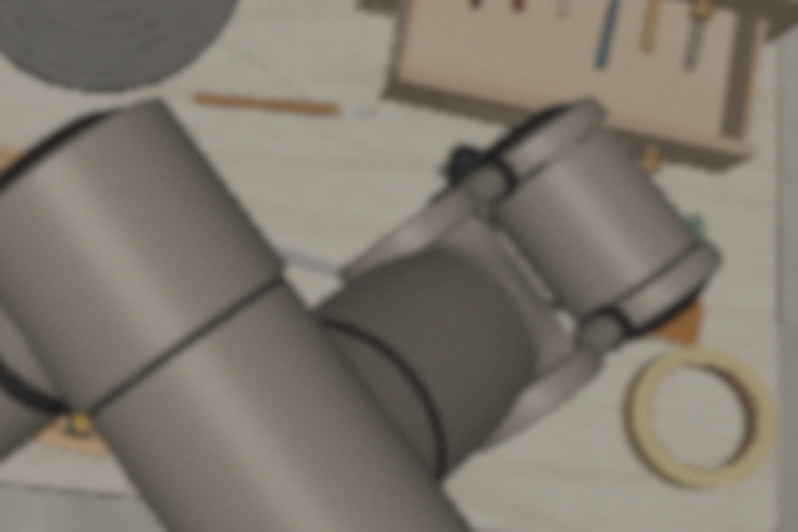

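Emit:
step_arm(
  steps=[
    [0, 0, 0.5, 0, 0],
    [0, 0, 1, 0, 0],
    [-0.4, 0.1, 1.75, 0.2, 0],
    [-0.8, 0.25, 1.75, 0.4, 0],
    [-1.25, 0.4, 1.75, 0.6, 0],
  ],
)

```text
time: 4.15
position: [427.7, -428.6, 95.8]
orientation: [[0.112, 0.994, -0.002], [0.994, -0.112, 0.0], [-0.0, -0.002, -1.0]]
wrist_force: [0.9, 1.0, -1.6]
grip_width: 17.4
```

Emit:
step_arm(
  steps=[
    [0, 0, 0, 0, 0],
    [0, 0, 0, 0, 0],
    [0, 0, 0, 0, 0],
    [0, 0, 0, 0, 0],
    [0, 0, 0, 0, 0],
  ],
)

```text
time: 4.65
position: [428.2, -428.6, 95.5]
orientation: [[0.111, 0.994, -0.002], [0.994, -0.111, 0.0], [0.0, -0.002, -1.0]]
wrist_force: [0.3, -0.3, -1.7]
grip_width: 17.8
```

Run:
```python
from cell import ctrl
import cv2
im=ctrl.snapshot("scene");cv2.imwrite("pics/s2.png",cv2.resize(im[120:320,220:460,::-1],None,fx=3,fy=3,interpolation=cv2.INTER_CUBIC));s=ctrl.sense();print(s["wrist_force"],s["moment"])
```

```text
[-0.01693917 -0.18561711 -1.98017434] [-0.09711808  0.06892542 -0.03387043]
```

View pics/s2.png

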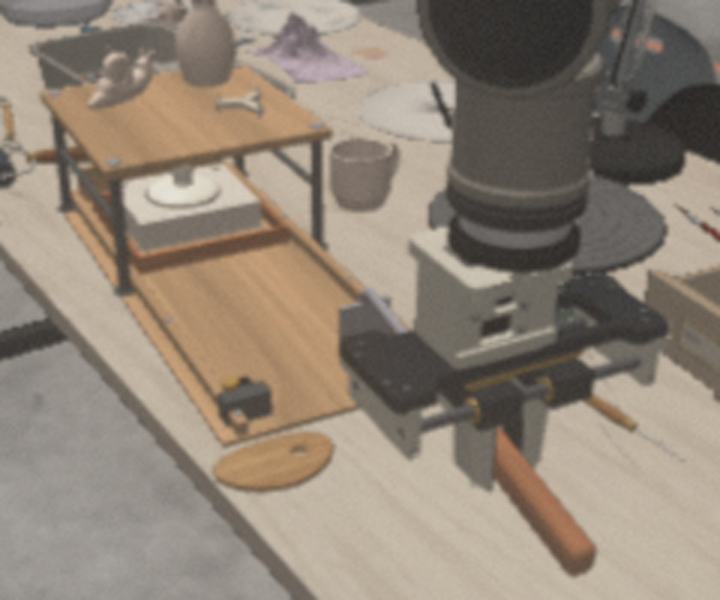

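Run:
```python
from h import *
p=[428.2,-428.6,np.radians(83.55)]
for q in((185,21,122),(185,21,70),(185,-21,122),(185,21,115)):print(q,(proj("scene",w(p,q))-[220,120])*3)
r=[478.96,24.02,np.radians(83.55)]
for z in (26,):
  for X in (25,32,38):
    print(X,[np.round((proj("scene",w(r,(X,y,z)))-[220,120])*3) for y in(80,0,-80)])
```

```text
(185, 21, 122) [334.72091387 297.87719459]
(185, 21, 70) [334.90884732 358.28137342]
(185, -21, 122) [385.03484928 285.46272581]
(185, 21, 115) [334.7467844  306.19230789]
25 [array([139., 264.]), array([218., 247.]), array([293., 230.])]
32 [array([137., 261.]), array([215., 244.]), array([290., 228.])]
38 [array([135., 258.]), array([213., 242.]), array([287., 225.])]
```

Emit:
step_arm(
  steps=[
    [0.11, 1, 0, 0, 0],
    [0.22, 2, 0, 0, 0],
    [0.34, 3, -0.3, 0, 0],
    [0.45, 4, -0.7, 0, 0],
    [0.54, 4.8, -0.7, 0, 0],
  ],
)

```text
time: 5.2
position: [448.7, -233.7, 65.9]
orientation: [[0.111, 0.994, -0.005], [0.994, -0.111, 0.003], [0.002, -0.005, -1.0]]
wrist_force: [0.7, 0.8, -1.9]
grip_width: 17.6
```

Emit:
step_arm(
  steps=[
    [0.08, 0.7, 0, 0, 0],
    [0.16, 1.4, 0, 0, 0],
    [0.24, 2.1, 0, 0, 0],
    [0.31, 2.8, 0, 0, 0],
    [0.36, 3.2, 0, 0, 0],
  ],
)

```text
time: 5.7
position: [463.3, -103.8, 66.0]
orientation: [[0.109, 0.994, -0.005], [0.994, -0.109, 0.003], [0.002, -0.005, -1.0]]
wrist_force: [-0.3, -0.6, -2.4]
grip_width: 17.5
```

Run:
```python
from cell import ctrl
import cv2
im=ctrl.snapshot("scene");cv2.imwrite("pics/s3.png",cv2.resize(im[130:280,220:400,::-1],None,fx=4,fy=4,interpolation=cv2.INTER_CUBIC));s=ctrl.sense();print(s["wrist_force"],s["moment"],s["position"])
```

```text
[-0.89089299  3.10890635 -1.97298396] [0.05133982 0.10164964 0.01926181] [ 463.1959238  -102.38157377   65.95058843]
```

View pics/s3.png

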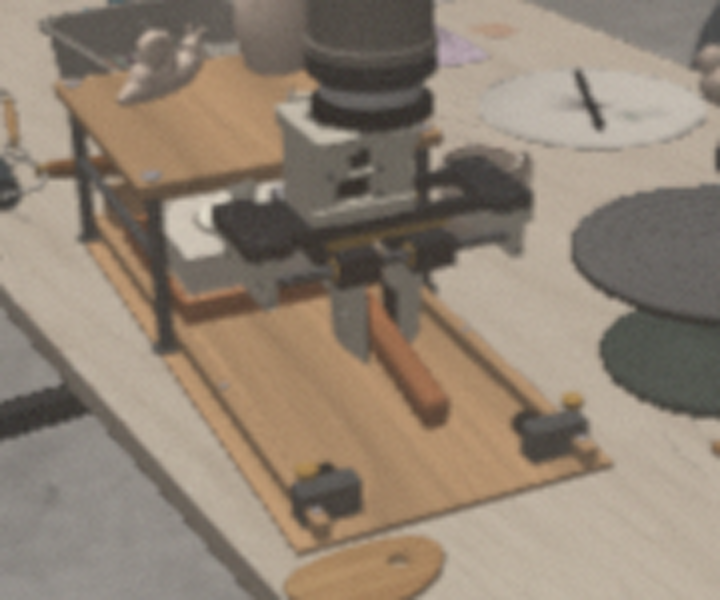

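Emit:
step_arm(
  steps=[
    [-0.01, -0.09, 0, 0, 0],
    [-0.01, -0.09, -0.15, 0, 0],
    [-0.01, -0.09, -0.3, 0, 0],
    [-0.01, -0.09, -0.45, 0, 0],
    [-0.01, -0.09, -0.45, 0, 0],
  ],
)

```text
time: 6.25
position: [462.1, -106.3, 46.8]
orientation: [[0.11, 0.994, -0.007], [0.994, -0.11, 0.004], [0.004, -0.008, -1.0]]
wrist_force: [0.4, 0.3, -1.5]
grip_width: 17.9
```

Emit:
step_arm(
  steps=[
    [0, 0, -0.1, 0, 0],
    [0, 0, -0.15, 0, 0],
    [0, 0, -0.2, 0, 0],
    [0, 0, -0.23, 0, 0],
    [0, 0, -0.23, 0, 0],
  ],
)

```text
time: 6.75
position: [462.1, -106.3, 37.5]
orientation: [[0.11, 0.994, -0.007], [0.994, -0.11, 0.005], [0.004, -0.008, -1.0]]
wrist_force: [-0.3, 0.5, -1.4]
grip_width: 17.7
```

Emit:
step_arm(
  steps=[
    [0, 0, -0.03, 0, 0],
    [0, 0, -0.06, 0, 0],
    [0, 0, -0.09, 0, 0],
    [0, 0, -0.09, 0, 0],
    [0, 0, -0.09, 0, 0],
  ],
)

```text
time: 7.25
position: [462.2, -106.4, 34.1]
orientation: [[0.11, 0.994, -0.007], [0.994, -0.11, 0.004], [0.004, -0.007, -1.0]]
wrist_force: [-0.5, -1.2, 1.1]
grip_width: 17.9
```

Emit:
step_arm(
  steps=[
    [0, 0, 0.05, 0, 0],
    [-0.01, -0.1, 0.05, 0, 0],
    [-0.02, -0.2, 0.05, 0, 0],
    [-0.035, -0.3, 0.05, 0, 0],
    [-0.045, -0.4, 0.05, 0, 0],
  ],
)

```text
time: 7.75
position: [460.1, -122.3, 35.9]
orientation: [[0.11, 0.994, -0.008], [0.994, -0.11, 0.005], [0.004, -0.008, -1.0]]
wrist_force: [1.4, 4.8, -2.1]
grip_width: 17.6
```

Emit:
step_arm(
  steps=[
    [-0.01, -0.1, 0, 0, 0],
    [-0.02, -0.2, 0, 0, 0],
    [-0.035, -0.3, 0, 0, 0],
    [-0.045, -0.4, 0, 0, 0],
    [-0.055, -0.5, 0, 0, 0],
  ],
)

```text
time: 8.25
position: [457.8, -142.6, 35.9]
orientation: [[0.11, 0.994, -0.008], [0.994, -0.11, 0.005], [0.004, -0.008, -1.0]]
wrist_force: [-0.2, 4.3, -1.8]
grip_width: 17.2
```

Emit:
step_arm(
  steps=[
    [-0.06, -0.5, 0, 0, 0],
    [-0.11, -1, 0, 0, 0],
    [-0.17, -1.5, 0, 0, 0],
    [-0.225, -2, 0, 0, 0],
    [-0.28, -2.5, 0, 0, 0],
  ],
)

```text
time: 8.75
position: [446.0, -243.4, 35.7]
orientation: [[0.11, 0.994, -0.009], [0.994, -0.11, 0.006], [0.005, -0.009, -1.0]]
wrist_force: [0.8, 4.7, -2.3]
grip_width: 17.6
```

Emit:
step_arm(
  steps=[
    [-0.03, -0.3, 0, 0, 0],
    [-0.06, -0.55, 0, 0, 0],
    [-0.09, -0.8, 0, 0, 0],
    [-0.11, -1, 0, 0, 0],
    [-0.13, -1.2, 0, 0, 0],
  ],
)

```text
time: 9.25
position: [440.7, -291.5, 35.7]
orientation: [[0.109, 0.994, -0.009], [0.994, -0.109, 0.006], [0.005, -0.01, -1.0]]
wrist_force: [0.6, 3.8, -1.8]
grip_width: 17.5
```

Run:
```python
from cell import ctrl
import cv2
im=ctrl.snapshot("scene");cv2.imwrite("pics/s4.png",cv2.resize(im[130:330,200:440,::-1],None,fx=3.2,fy=3,interpolation=cv2.INTER_CUBIC));s=ctrl.sense();print(s["wrist_force"],s["moment"],s["position"])
```

```text
[-0.3647937   2.13128521 -2.26827859] [0.27581118 0.1454303  0.08016054] [ 440.90216663 -292.95654432   35.80784275]
```

View pics/s4.png

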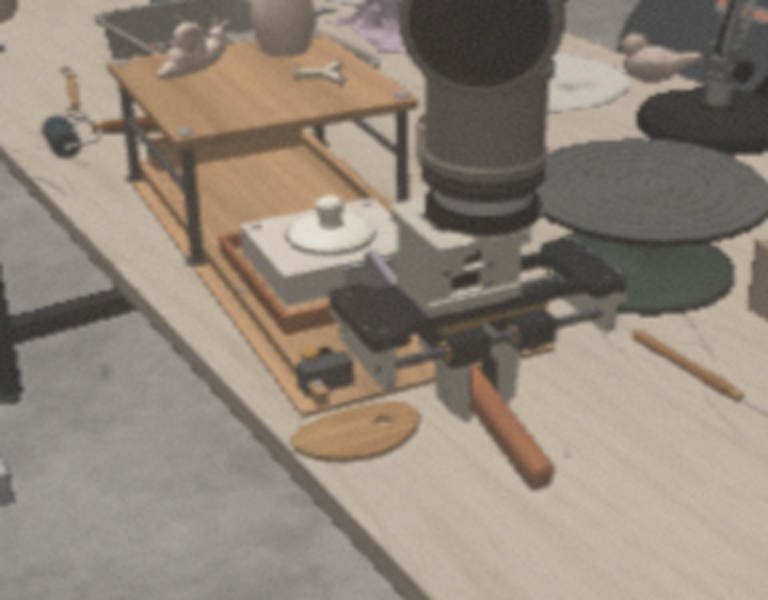

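Run:
```python
from h import *
c1=crop(360,170,5);r=np.radians(83.55);ax=np.array([np.cos(r),np.sin(r)]);ay=np.array([-ax[1],ax[0]])
for uv in((57,177),(12,414)):
  for z in(20,30):
    P=back("top",c1(*uv),z)[:2]-[478.96,24.02];print(uv,z,P@ax,P@ay)
P=np.array([440.9,-293])-[478.96,24.02];print("grip",P@ax,"lip est",P@ax+176)
```

```text
(57, 177) 20 -197.23345859015902 -65.44787387236221
(57, 177) 30 -196.6344732696185 -63.176821681123535
(12, 414) 20 -198.76699724475114 70.2570280867277
(12, 414) 30 -198.1571714414314 71.56879134948485
grip -319.28886022350986 lip est -143.28886022350986
```

Emit:
step_arm(
  steps=[
    [-0.03, -0.25, 0, 0, 0],
    [-0.055, -0.5, 0, 0, 0],
    [-0.08, -0.7, 0, 0, 0],
    [-0.1, -0.9, 0, 0, 0],
    [-0.11, -1, 0, 0, 0],
  ],
)

```text
time: 9.8
position: [436.4, -333.7, 35.8]
orientation: [[0.11, 0.994, -0.008], [0.994, -0.11, 0.005], [0.004, -0.009, -1.0]]
wrist_force: [-0.5, 4.1, -1.1]
grip_width: 17.8
```

Emit:
step_arm(
  steps=[
    [0, -0.025, 0, 0, 0],
    [0, -0.05, 0, 0, 0],
    [-0.01, -0.075, 0, 0, 0],
    [-0.01, -0.1, 0, 0, 0],
    [-0.01, -0.125, 0, 0, 0],
  ],
)

```text
time: 10.3
position: [436.0, -338.6, 35.8]
orientation: [[0.11, 0.994, -0.008], [0.994, -0.11, 0.005], [0.004, -0.009, -1.0]]
wrist_force: [0.8, 4.3, -1.8]
grip_width: 17.4
```

Emit:
step_arm(
  steps=[
    [0, -0.02, 0, 0, 0],
    [0, -0.04, 0, 0, 0],
    [-0.01, -0.06, 0, 0, 0],
    [-0.01, -0.08, 0, 0, 0],
    [-0.01, -0.1, 0, 0, 0],
  ],
)

```text
time: 10.8
position: [435.6, -342.6, 35.8]
orientation: [[0.11, 0.994, -0.008], [0.994, -0.11, 0.005], [0.004, -0.009, -1.0]]
wrist_force: [1.2, 4.3, -2.0]
grip_width: 17.6
```

Emit:
step_arm(
  steps=[
    [0, -0.02, 0, 0, 0],
    [0, -0.04, 0, 0, 0],
    [0, -0.05, 0, 0, 0],
    [0, -0.06, 0, 0, 0],
    [0, -0.075, 0, 0, 0],
  ],
)

```text
time: 11.3
position: [435.6, -345.5, 35.8]
orientation: [[0.11, 0.994, -0.008], [0.994, -0.11, 0.005], [0.004, -0.009, -1.0]]
wrist_force: [-0.5, 4.2, -1.3]
grip_width: 17.7
```

Emit:
step_arm(
  steps=[
    [0, -0.02, 0, 0, 0],
    [0, -0.04, 0, 0, 0],
    [-0.01, -0.05, 0, 0, 0],
    [-0.01, -0.06, 0, 0, 0],
    [-0.01, -0.075, 0, 0, 0],
  ],
)

```text
time: 11.8
position: [435.0, -347.0, 35.3]
orientation: [[0.11, 0.994, -0.009], [0.994, -0.11, 0.008], [0.007, -0.01, -1.0]]
wrist_force: [1.7, 9.8, -3.8]
grip_width: 17.7
```

Emit:
step_arm(
  steps=[
    [0, -0.02, 0, 0, 0],
    [0, -0.04, 0, 0, 0],
    [-0.01, -0.05, 0, 0, 0],
    [-0.01, -0.06, 0, 0, 0],
    [-0.01, -0.075, 0, 0, 0],
  ],
)

```text
time: 12.3
position: [434.4, -347.7, 34.6]
orientation: [[0.111, 0.994, -0.01], [0.994, -0.111, 0.012], [0.011, -0.012, -1.0]]
wrist_force: [3.5, 12.2, -3.0]
grip_width: 17.4
```

Emit:
step_arm(
  steps=[
    [0, -0.02, 0, 0, 0],
    [0, -0.04, 0, 0, 0],
    [0, -0.06, 0, 0, 0],
    [0, -0.08, 0, 0, 0],
    [0, -0.09, 0, 0, 0],
  ],
)

```text
time: 12.8
position: [434.2, -348.3, 33.8]
orientation: [[0.112, 0.994, -0.012], [0.994, -0.111, 0.018], [0.016, -0.014, -1.0]]
wrist_force: [3.4, 14.1, -4.0]
grip_width: 17.8
```

Run:
```python
from cell import ctrl
import cv2
im=ctrl.snapshot("scene");cv2.imwrite("pics/s5.png",cv2.resize(im[160:280,240:400,::-1],None,fx=5,fy=5,interpolation=cv2.INTER_CUBIC));
im=ctrl.snapshot("top");cv2.imwrite("pics/t5.png",cv2.resize(im[135:275,260:420,::-1],None,fx=4,fy=4,interpolation=cv2.INTER_CUBIC))
s=ctrl.sense();print(s["wrist_force"],s["moment"],s["position"])
```

```text
[ 3.45461096 13.71271218 -2.19411332] [ 2.03195642 -0.485125   -0.16211356] [ 434.2106312  -348.28616917   33.76013137]
```

View pics/s5.png

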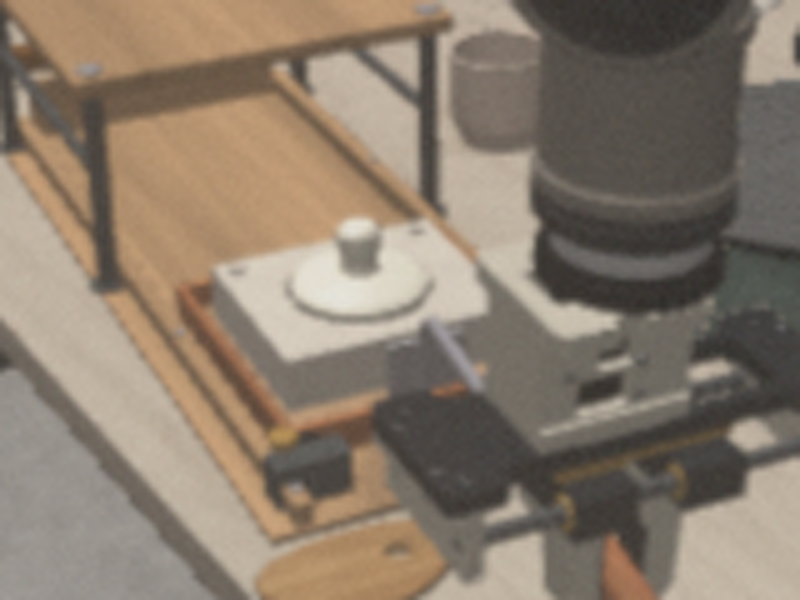

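View pics/t5.png

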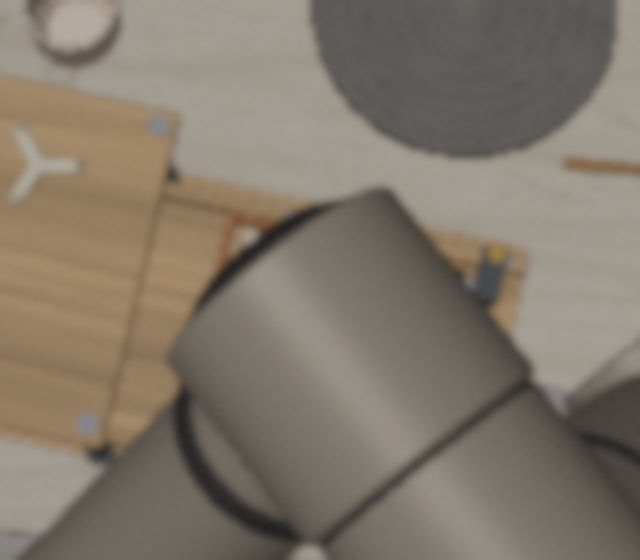

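Emit:
step_arm(
  steps=[
    [0, 0.02, 0.01, 0, 0],
    [0, 0.06, 0.02, 0, 0],
    [0.01, 0.12, 0.03, 0, 0],
    [0.02, 0.2, 0.04, 0, 0],
    [0.03, 0.28, 0.05, 0, 0],
  ],
)

```text
time: 13.4
position: [435.5, -337.5, 36.0]
orientation: [[0.112, 0.994, -0.012], [0.994, -0.112, 0.017], [0.015, -0.013, -1.0]]
wrist_force: [-0.4, -0.4, -2.0]
grip_width: 17.4
```

Emit:
step_arm(
  steps=[
    [0, 0, 0.2, 0, 0],
    [0, 0, 0.5, 0, 0],
    [0, 0, 0.8, 0, 0],
    [0, 0, 1.3, 0, 0],
    [0, 0, 2, 0, 0],
  ],
)

```text
time: 13.9
position: [435.1, -337.2, 117.0]
orientation: [[0.112, 0.994, -0.012], [0.994, -0.112, 0.018], [0.016, -0.014, -1.0]]
wrist_force: [-0.1, 0.2, -1.9]
grip_width: 17.5
```

Run:
```python
from cell import ctrl
import cv2
im=ctrl.snapshot("scene");cv2.imwrite("pics/s6.png",cv2.resize(im[150:290,230:410,::-1],None,fx=4.2,fy=4.2,interpolation=cv2.INTER_CUBIC));
s=ctrl.sense();print(s["wrist_force"],s["moment"],s["position"])
```

```text
[ 1.80288245 -1.82017402  2.83012713] [-0.16716778 -0.0242224  -0.029618  ] [ 437.13751135 -339.16476227  122.33722151]
```

View pics/s6.png

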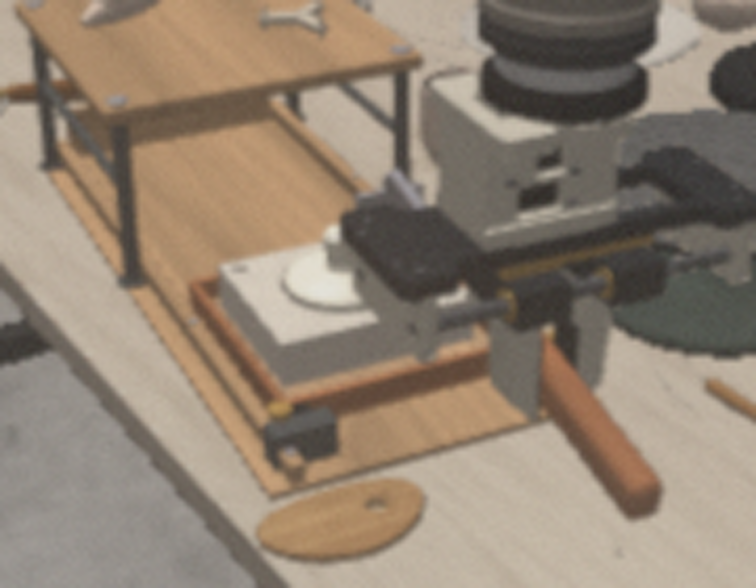

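Emit:
step_arm(
  steps=[
    [0.2, -0.6, 0, -0.12, 0],
    [0.45, -1.2, 0, -0.24, 0],
    [0.7, -1.8, 0, -0.36, 0],
    [0.9, -2.4, 0, -0.5, 0],
    [1.03, -2.63, 0, -0.6, 0],
  ],
)

```text
time: 14.45
position: [478.6, -446.8, 123.2]
orientation: [[0.165, 0.986, -0.004], [0.986, -0.165, 0.01], [0.009, -0.006, -1.0]]
wrist_force: [0.4, -0.4, -1.3]
grip_width: 17.6
```

Emit:
step_arm(
  steps=[
    [0, 0, -0.5, 0, 0],
    [0, 0, -1, 0, 0],
    [0, 0, -1.5, 0, 0],
    [0, 0, -1.9, 0, 0],
    [0, 0, -2.1, 0, 0],
  ],
)

```text
time: 14.95
position: [478.2, -446.5, 38.3]
orientation: [[0.165, 0.986, -0.005], [0.986, -0.165, 0.011], [0.01, -0.007, -1.0]]
wrist_force: [-0.3, -0.1, -1.0]
grip_width: 17.5
```

Emit:
step_arm(
  steps=[
    [0, 0, -0.1, 0, 0],
    [0, 0, -0.2, 0, 0],
    [0, 0, -0.25, 0, 0],
    [0, 0, -0.28, 0, 0],
    [0, 0, -0.3, 0, 0],
  ],
)

```text
time: 15.45
position: [478.4, -446.7, 26.8]
orientation: [[0.165, 0.986, -0.005], [0.986, -0.165, 0.01], [0.009, -0.007, -1.0]]
wrist_force: [-0.0, -0.5, -1.6]
grip_width: 17.9
```

Emit:
step_arm(
  steps=[
    [0, 0, -0.01, 0, 0],
    [0, 0, -0.02, 0, 0],
    [0, 0, -0.03, 0, 0],
    [0, 0, -0.04, 0, 0],
    [0, 0, -0.05, 0, 0],
  ],
)

```text
time: 15.95
position: [478.6, -446.7, 25.2]
orientation: [[0.165, 0.986, -0.005], [0.986, -0.165, 0.01], [0.009, -0.006, -1.0]]
wrist_force: [-1.0, 1.5, 2.6]
grip_width: 17.7
```

Emit:
step_arm(
  steps=[
    [0, 0, 0, 0, 0.3],
    [0, 0, 0, 0, 0.6],
    [0, 0, 0, 0, 0.7],
    [0, 0, 0, 0, 0.7],
    [0, 0, 0, 0, 0.7],
  ],
)

```text
time: 16.45
position: [478.6, -446.7, 25.2]
orientation: [[0.165, 0.986, -0.005], [0.986, -0.165, 0.01], [0.009, -0.006, -1.0]]
wrist_force: [0.7, -0.1, 1.0]
grip_width: 52.7
```

Emit:
step_arm(
  steps=[
    [0, 0, 0.3, 0, 0.7],
    [0, 0, 1, 0, 0.7],
    [0, 0, 2, 0, 0.7],
    [0, 0, 3.1, 0, 0.7],
    [0, 0, 4.2, 0, 0.7],
  ],
)

```text
time: 16.95
position: [478.4, -446.6, 195.8]
orientation: [[0.165, 0.986, -0.004], [0.986, -0.165, 0.009], [0.009, -0.006, -1.0]]
wrist_force: [-0.1, -1.8, 0.6]
grip_width: 64.2
```

Emit:
step_arm(
  steps=[
    [-1, -0.5, 0.3, 0, 0.7],
    [-2, -1, 0.5, 0, 0.7],
    [-2.5, -1, 0.5, 0, 0.7],
    [-2.5, -1, 0.5, 0, 0.7],
    [-2.5, -1, 0.5, 0, 0.7],
  ],
)

```text
time: 17.45
position: [378.4, -486.6, 216.7]
orientation: [[0.166, 0.986, -0.003], [0.986, -0.166, 0.009], [0.008, -0.005, -1.0]]
wrist_force: [0.3, -0.3, 0.4]
grip_width: 64.2
```

Run:
```python
from cell import ctrl
import cv2
im=ctrl.snapshot("scene");cv2.imwrite("pics/s7f.png",im[:,:,::-1]);cv2.imwrite("pics/s7.png",cv2.resize(im[160:300,240:440,::-1],None,fx=4,fy=4,interpolation=cv2.INTER_CUBIC));
im=ctrl.snapshot("top");cv2.imwrite("pics/t7f.png",im[:,:,::-1]);cv2.imwrite("pics/t7.png",cv2.resize(im[85:275,260:460,::-1],None,fx=3.1,fy=3.1,interpolation=cv2.INTER_CUBIC))
s=ctrl.sense();print(s["wrist_force"],s["moment"],s["position"])
```

```text
[ 0.20475254 -0.93711859  0.00384985] [-0.12958963  0.10947509 -0.00333179] [ 379.32015786 -486.2122845   216.0149521 ]
```

View pics/s7.png

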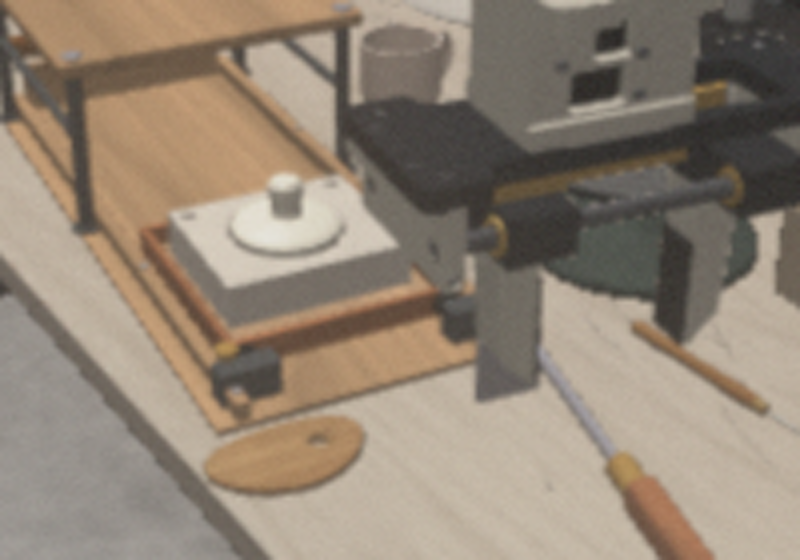

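View pics/t7.png

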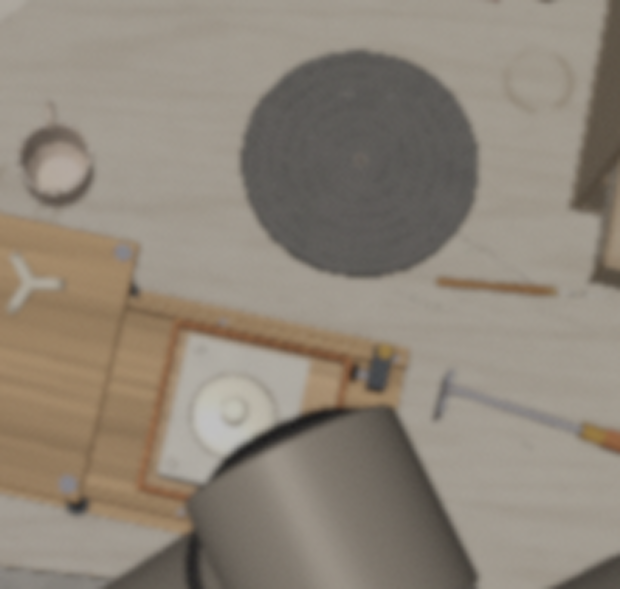

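Run:
```python
from h import *
T=crop(260,85,3.1);S=crop(240,160,4)
print("knob top",back("top",T(235,410),77),"scene",back("scene",S(285,181),77))
print("lid disc",back("top",T(233,415),45), back("scene",S(287,224),45))
for u,v in((359.5,163.5),(361,160)):print("wheel",back("top",T(u,v),91))
L=[("top",103*np.cos(a),103*np.sin(a)) for a in np.linspace(0,6.28,9)]
r=np.radians(83.55);ax=np.array([np.cos(r),np.sin(r)]);ay=np.array([-ax[1],ax[0]])
for P in(back("top",T(235,410),77),back("scene",S(285,181),77)):
  d=P[:2]-[478.96,24.02];print(d@ax,d@ay)
import cv2
im=cv2.imread("pics/t7f.png");
cv2.imwrite("pics/k.png",cv2.resize(im[180:260,290:390],None,fx=7,fy=7,interpolation=cv2.INTER_CUBIC))
im=cv2.imread("pics/s7f.png");
cv2.imwrite("pics/k2.png",cv2.resize(im[190:260,270:370],None,fx=7,fy=7,interpolation=cv2.INTER_CUBIC))
```

```text
knob top [467.00518435 -82.64977492  77.        ] scene [468.65407747 -81.19605317  77.        ]
lid disc [468.36838522 -81.88462468  45.        ] [469.19412012 -81.25916234  45.        ]
wheel [ 696.15410257 -170.45464337   91.        ]
wheel [ 699.53845337 -171.51426992   91.        ]
-107.33754115463108 -0.10372334435414161
-105.70779082464418 -1.5788739501032836
```

View pics/k.png

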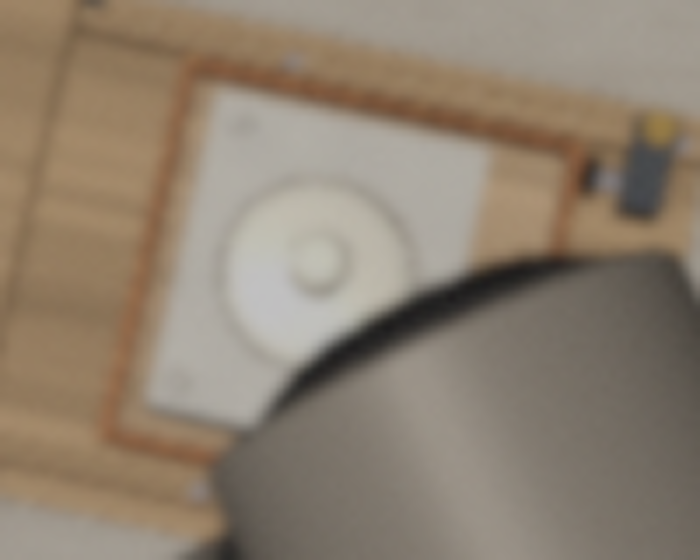

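View pics/k2.png

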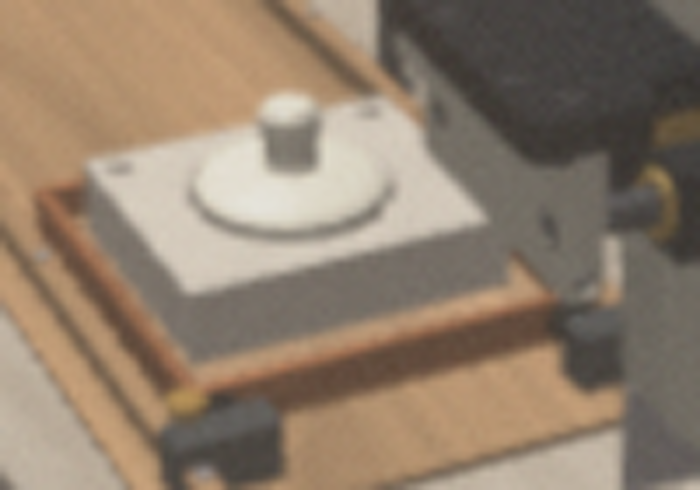

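Emit:
step_arm(
  steps=[
    [0.2, 1.1, 0, 0, 0.6],
    [0.5, 2.2, 0, 0, 0.6],
    [0.8, 3.3, 0, 0, 0.6],
    [1.1, 4.4, 0, 0, 0.6],
    [1.4, 5.5, 0, 0, 0.6],
  ],
)

```text
time: 18.05
position: [436.4, -263.7, 215.9]
orientation: [[0.163, 0.987, -0.004], [0.987, -0.163, 0.009], [0.009, -0.005, -1.0]]
wrist_force: [0.0, 0.2, 0.3]
grip_width: 55.1
```

Emit:
step_arm(
  steps=[
    [0.2, 1.1, 0, 0, 0.6],
    [0.4, 2.2, 0, 0, 0.6],
    [0.6, 3.3, 0, 0, 0.6],
    [0.8, 4.3, 0, 0, 0.6],
    [0.83, 4.6, 0, 0, 0.6],
  ],
)

```text
time: 18.55
position: [470.4, -75.5, 216.1]
orientation: [[0.158, 0.987, -0.003], [0.987, -0.158, 0.01], [0.01, -0.005, -1.0]]
wrist_force: [0.9, 0.3, 0.3]
grip_width: 55.4
```

Emit:
step_arm(
  steps=[
    [-0.06, -0.16, -0.8, 0, 0.6],
    [-0.06, -0.16, -1.6, 0, 0.6],
    [-0.06, -0.16, -2.4, 0, 0.6],
    [-0.06, -0.16, -2.6, 0, 0.6],
    [-0.06, -0.16, -2.6, 0, 0.6],
  ],
)

```text
time: 19.05
position: [467.7, -81.7, 111.3]
orientation: [[0.157, 0.988, -0.006], [0.987, -0.157, 0.011], [0.01, -0.007, -1.0]]
wrist_force: [0.0, 0.8, 1.0]
grip_width: 55.0
```

Run:
```python
from cell import ctrl
import cv2
im=ctrl.snapshot("scene");cv2.imwrite("pics/s8.png",cv2.resize(im[150:270,250:380,::-1],None,fx=5,fy=5,interpolation=cv2.INTER_CUBIC));
s=ctrl.sense();print(s["wrist_force"],s["position"])
```

```text
[-0.19267223  0.07219973  0.61419925] [468.52281441 -81.97413627 112.48195242]
```

View pics/s8.png

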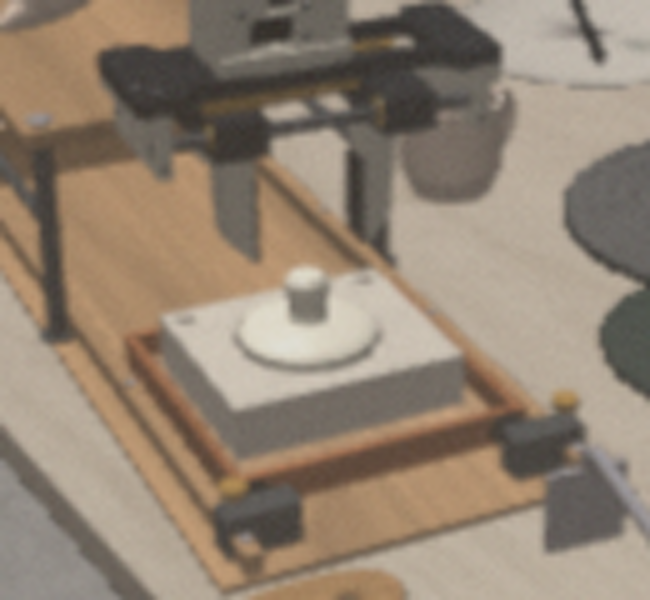

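Emit:
step_arm(
  steps=[
    [0, 0, -0.4, 0, 0.6],
    [0, 0, -0.8, 0, 0.6],
    [0, 0, -1, 0, 0.6],
    [0, 0, -1, 0, 0.6],
    [0, 0, -1, 0, 0.6],
  ],
)

```text
time: 19.6
position: [469.2, -82.3, 73.5]
orientation: [[0.158, 0.988, -0.002], [0.987, -0.157, 0.01], [0.009, -0.003, -1.0]]
wrist_force: [-0.4, -0.3, -0.2]
grip_width: 54.8
```

Emit:
step_arm(
  steps=[
    [0, 0, 0, 0, 0.2],
    [0, 0, 0, 0, 0.1],
    [0, 0, 0, 0, 0],
    [0, 0, 0, 0, 0],
    [0, 0, 0, 0, 0],
  ],
  force=15,
)

```text
time: 20.1
position: [469.2, -82.2, 73.6]
orientation: [[0.157, 0.988, -0.002], [0.987, -0.157, 0.01], [0.009, -0.003, -1.0]]
wrist_force: [-0.2, 0.1, 1.5]
grip_width: 22.1
```

Emit:
step_arm(
  steps=[
    [0, 0, 0, 0, 0],
    [0, 0, 0, 0, 0],
    [0, 0, 0, 0, 0],
    [0, 0, 0, 0, 0],
    [0, 0, 0, 0, 0],
  ],
  force=25,
)

```text
time: 20.6
position: [469.2, -82.2, 73.6]
orientation: [[0.157, 0.988, -0.002], [0.987, -0.157, 0.01], [0.009, -0.003, -1.0]]
wrist_force: [-0.5, -0.0, 1.2]
grip_width: 21.7
```

The grip width is slightly under the knob's 24 mm and the fingers feel a small upward push, so I'm probably holding the rounded top. I'll reopen and grip 3 mm lower.

Emit:
step_arm(
  steps=[
    [0, 0, 0, 0, 0.4],
    [0, 0, 0, 0, 0.4],
    [0, 0, -0.04, 0, 0.4],
    [0, 0, -0.08, 0, 0.4],
    [0, 0, -0.08, 0, 0.4],
  ],
)

```text
time: 21.1
position: [469.1, -82.2, 70.1]
orientation: [[0.157, 0.988, -0.002], [0.987, -0.157, 0.01], [0.01, -0.004, -1.0]]
wrist_force: [-0.2, 0.7, 0.2]
grip_width: 37.0
```

Emit:
step_arm(
  steps=[
    [0, 0, 0, 0, 0.2],
    [0, 0, 0, 0, 0],
    [0, 0, 0, 0, 0],
    [0, 0, 0, 0, 0],
    [0, 0, 0, 0, 0],
  ],
  force=25,
)

```text
time: 21.6
position: [469.0, -82.2, 70.0]
orientation: [[0.157, 0.988, -0.002], [0.987, -0.157, 0.01], [0.01, -0.004, -1.0]]
wrist_force: [1.1, -0.3, -1.3]
grip_width: 21.7
```

Run:
```python
from cell import ctrl
import cv2
im=ctrl.snapshot("scene");cv2.imwrite("pics/s9.png",cv2.resize(im[150:270,250:380,::-1],None,fx=5,fy=5,interpolation=cv2.INTER_CUBIC));
s=ctrl.sense();print(s["wrist_force"],s["position"],s["grip_width"])
```

```text
[ 0.62074853  0.18537748 -0.49646412] [469.04144022 -82.18962597  70.05483276] 21.65022406773787
```

View pics/s9.png

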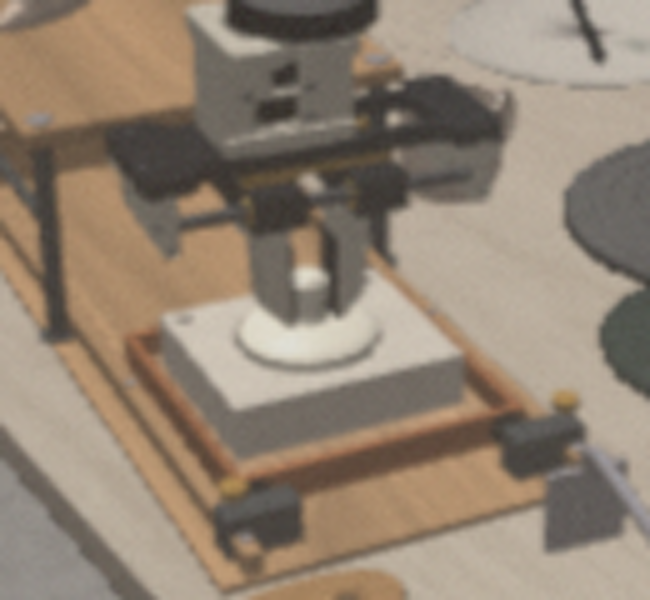

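Emit:
step_arm(
  steps=[
    [0, 0, 0.05, 0, 0],
    [0, 0, 0.15, 0, 0],
    [0, 0, 0.3, 0, 0],
    [0, 0, 0.5, 0, 0],
    [0, 0, 0.75, 0, 0],
  ],
  force=30,
)

```text
time: 22.15
position: [469.0, -82.2, 100.8]
orientation: [[0.158, 0.988, -0.002], [0.987, -0.158, 0.01], [0.01, -0.004, -1.0]]
wrist_force: [0.7, 0.3, -1.4]
grip_width: 21.7
```

Emit:
step_arm(
  steps=[
    [0, 0, 0.3, 0, 0],
    [0, 0, 0.7, 0, 0],
    [0, 0, 1.1, 0, 0],
    [0, 0, 1.5, 0, 0],
    [0, 0, 1.75, 0, 0],
  ],
)

```text
time: 22.65
position: [469.4, -82.3, 172.7]
orientation: [[0.157, 0.988, -0.0], [0.987, -0.157, 0.009], [0.009, -0.002, -1.0]]
wrist_force: [0.4, -0.2, -1.3]
grip_width: 21.5
```

Run:
```python
from cell import ctrl
import cv2
im=ctrl.snapshot("scene");cv2.imwrite("pics/s10.png",cv2.resize(im[120:270,240:390,::-1],None,fx=4,fy=4,interpolation=cv2.INTER_CUBIC));
s=ctrl.sense();print(s["wrist_force"],s["position"],s["grip_width"],s["moment"])
```

```text
[ 0.66869903 -0.28122628  0.10011167] [469.98667832 -82.4641118  173.71826314] 21.584487078273735 [-0.0886598   0.02606388 -0.03885099]
```

View pics/s10.png

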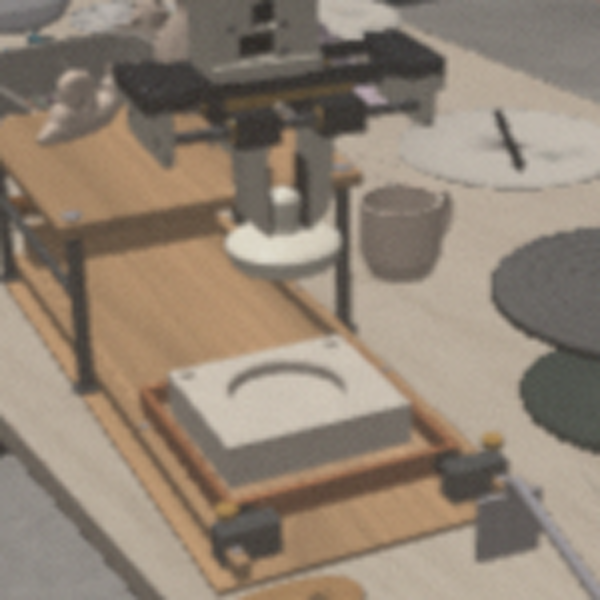

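Emit:
step_arm(
  steps=[
    [0.5, -0.2, 0, 0, 0],
    [1.2, -0.45, 0, 0, 0],
    [1.9, -0.75, 0, 0, 0],
    [2.6, -1, 0, 0, 0],
    [3.2, -1.25, 0, 0, 0],
  ],
)

```text
time: 23.2
position: [599.0, -132.8, 173.2]
orientation: [[0.157, 0.988, 0.001], [0.987, -0.157, 0.009], [0.009, -0.0, -1.0]]
wrist_force: [0.2, -0.1, -1.6]
grip_width: 21.8
```

Emit:
step_arm(
  steps=[
    [0.6, -0.24, 0, 0, 0],
    [1.2, -0.48, 0, 0, 0],
    [1.8, -0.7, 0, 0, 0],
    [2.3, -0.9, 0, 0, 0],
    [2.45, -0.96, 0, 0, 0],
  ],
)

```text
time: 23.7
position: [698.0, -171.9, 171.9]
orientation: [[0.158, 0.987, 0.0], [0.987, -0.158, 0.009], [0.009, -0.001, -1.0]]
wrist_force: [-0.7, -0.6, -1.8]
grip_width: 21.8
```

Emit:
step_arm(
  steps=[
    [0, 0, -0.4, 0, 0],
    [0, 0, -0.7, 0, 0],
    [0, 0, -0.85, 0, 0],
    [0, 0, -0.9, 0, 0],
    [0, 0, -0.9, 0, 0],
  ],
)

```text
time: 24.2
position: [697.8, -171.8, 136.0]
orientation: [[0.158, 0.987, 0.0], [0.987, -0.158, 0.009], [0.009, -0.001, -1.0]]
wrist_force: [0.4, 1.1, -1.0]
grip_width: 21.6
```

Run:
```python
from cell import ctrl
import cv2
im=ctrl.snapshot("scene");cv2.imwrite("pics/s11.png",cv2.resize(im[120:250,340:490,::-1],None,fx=5,fy=4.5,interpolation=cv2.INTER_CUBIC));
s=ctrl.sense();print(s["wrist_force"],s["position"],s["grip_width"],s["moment"])
```

```text
[-0.82238594 -0.14462892 -1.06859978] [ 698.04710137 -171.85059118  136.54275716] 21.794034893166078 [-0.10773087  0.06833656  0.01406542]
```

View pics/s11.png

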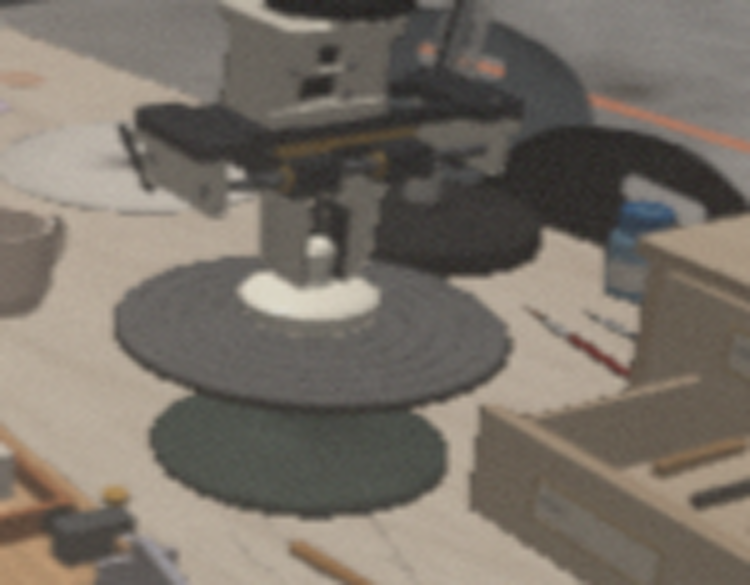

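Run:
```python
from h import *
import cv2
im=cv2.imread("pics/s11.png")
def ring(c,z,r,col):
    pts=[]
    for a in np.linspace(0,2*np.pi,60):
        q=proj("scene",[c[0]+r*np.cos(a),c[1]+r*np.sin(a),z]);pts.append([(q[0]+.5-340)*5-.5,(q[1]+.5-120)*4.5-.5])
    cv2.polylines(im,[np.int32(np.round(pts))],True,col,1)
ring((697.5,-171),91,103,(0,0,255))
ring((698,-171.8),97.5,37,(0,255,0));ring((698,-171.8),143.5,9,(0,255,255))
cv2.imwrite("pics/s11o.png",im)
```

```text
(no output)
```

View pics/s11o.png

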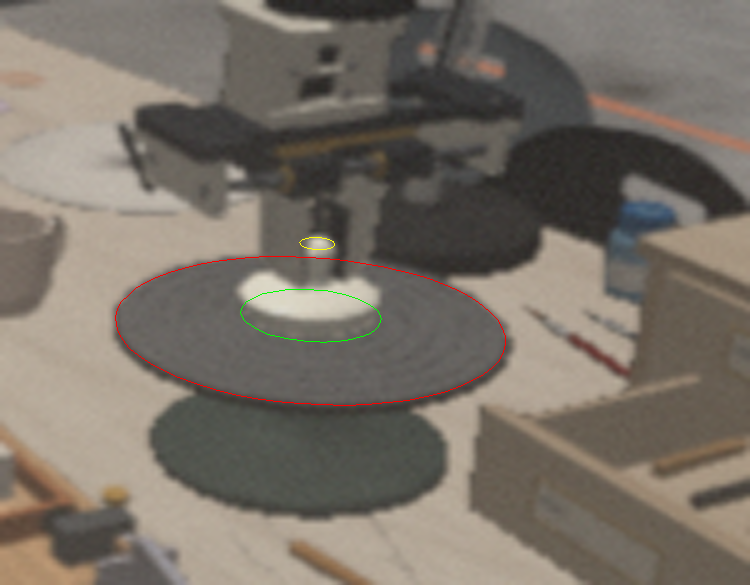

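The overlay rings match the image: wheel centred, lid bottom ring over the middle, and the lid still about 6 mm up. I'll lower by feel.

Emit:
step_arm(
  steps=[
    [0, 0, -0.04, 0, 0],
    [0, 0, -0.07, 0, 0],
    [0, 0, -0.1, 0, 0],
    [0, 0, -0.12, 0, 0],
    [0, 0, -0.12, 0, 0],
  ],
)

```text
time: 24.75
position: [698.0, -171.8, 131.6]
orientation: [[0.158, 0.987, 0.001], [0.987, -0.158, 0.009], [0.009, -0.001, -1.0]]
wrist_force: [0.4, -0.1, -0.8]
grip_width: 22.0
```

Emit:
step_arm(
  steps=[
    [0, 0, -0.01, 0, 0],
    [0, 0, -0.02, 0, 0],
    [0, 0, -0.03, 0, 0],
    [0, 0, -0.04, 0, 0],
    [0, 0, -0.05, 0, 0],
  ],
)

```text
time: 25.25
position: [698.1, -171.9, 130.4]
orientation: [[0.158, 0.987, 0.002], [0.987, -0.158, 0.009], [0.009, 0.0, -1.0]]
wrist_force: [-2.1, 0.5, 6.1]
grip_width: 21.8
```

Contact felt, 6 N up. Release slowly.

Emit:
step_arm(
  steps=[
    [0, 0, 0, 0, 0.22],
    [0, 0, 0, 0, 0.25],
    [0, 0, 0, 0, 0.3],
    [0, 0, 0, 0, 0.4],
    [0, 0, 0, 0, 0.5],
  ],
  force=10,
)

```text
time: 25.75
position: [698.1, -171.9, 130.2]
orientation: [[0.158, 0.987, 0.001], [0.987, -0.158, 0.009], [0.009, -0.0, -1.0]]
wrist_force: [-0.9, -0.3, 0.5]
grip_width: 39.0
```

Emit:
step_arm(
  steps=[
    [0, 0, 0, 0, 0.5],
    [0, 0, 0.3, 0, 0.5],
    [0, 0, 0.9, 0, 0.5],
    [0, 0, 1.9, 0, 0.5],
    [0, 0, 2.9, 0, 0.5],
  ],
)

```text
time: 26.25
position: [697.8, -171.8, 248.1]
orientation: [[0.158, 0.987, 0.001], [0.987, -0.158, 0.009], [0.009, -0.0, -1.0]]
wrist_force: [0.6, 0.6, -0.1]
grip_width: 46.0
```

Emit:
step_arm(
  steps=[
    [-1, -0.4, 0.3, 0, 0.5],
    [-2.1, -0.8, 0.5, 0, 0.5],
    [-3.2, -1.2, 0.5, 0, 0.5],
    [-4.3, -1.6, 0.5, 0, 0.5],
    [-5.4, -2, 0.5, 0, 0.5],
  ],
)

```text
time: 26.75
position: [480.1, -252.1, 269.3]
orientation: [[0.157, 0.988, 0.002], [0.988, -0.157, 0.008], [0.008, 0.001, -1.0]]
wrist_force: [-0.1, -1.5, 0.2]
grip_width: 46.1
```

Emit:
step_arm(
  steps=[
    [-0.5, -1, 0, 0, 0.5],
    [-0.8, -2, 0, 0, 0.5],
    [-1, -3, 0, 0, 0.5],
    [-1, -4, 0, 0, 0.5],
    [-1, -4.5, 0, 0, 0.5],
  ],
)

```text
time: 27.25
position: [439.1, -435.3, 270.3]
orientation: [[0.16, 0.987, 0.003], [0.987, -0.16, 0.006], [0.006, 0.002, -1.0]]
wrist_force: [0.3, -0.6, -0.4]
grip_width: 45.6
```

Run:
```python
from cell import ctrl
import cv2
im=ctrl.snapshot("scene");cv2.imwrite("pics/s12.png",cv2.resize(im[:,:,::-1],None,fx=1.25,fy=1.25,interpolation=cv2.INTER_CUBIC));cv2.imwrite("pics/s12c.png",cv2.resize(im[160:280,260:420,::-1],None,fx=5,fy=5,interpolation=cv2.INTER_CUBIC))
im=ctrl.snapshot("top");cv2.imwrite("pics/t12f.png",im[:,:,::-1]);cv2.imwrite("pics/t12.png",cv2.resize(im[80:280,260:520,::-1],None,fx=3,fy=3,interpolation=cv2.INTER_CUBIC))
s=ctrl.sense();print(s["wrist_force"],s["position"])
```

```text
[-0.82843857  0.41902978 -0.74964003] [ 439.29419077 -434.77509652  269.55419934]
```

View pics/t12.png

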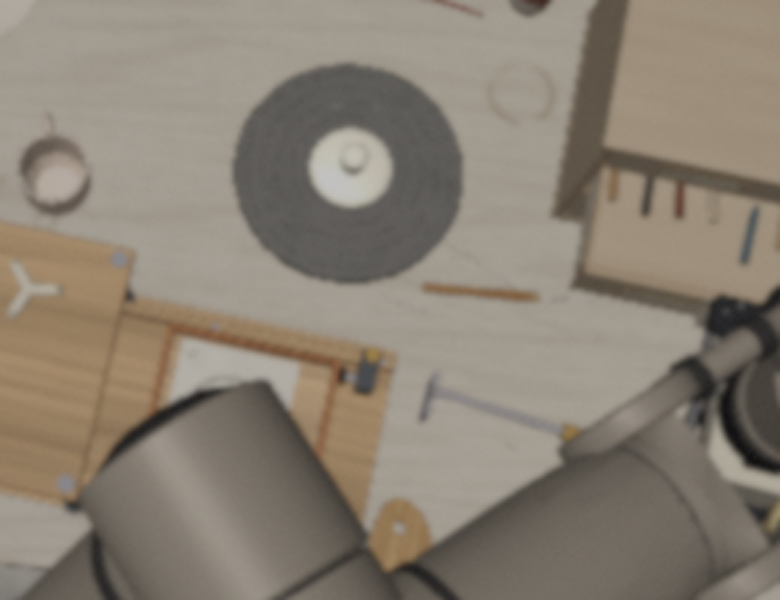

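View pics/s12.png

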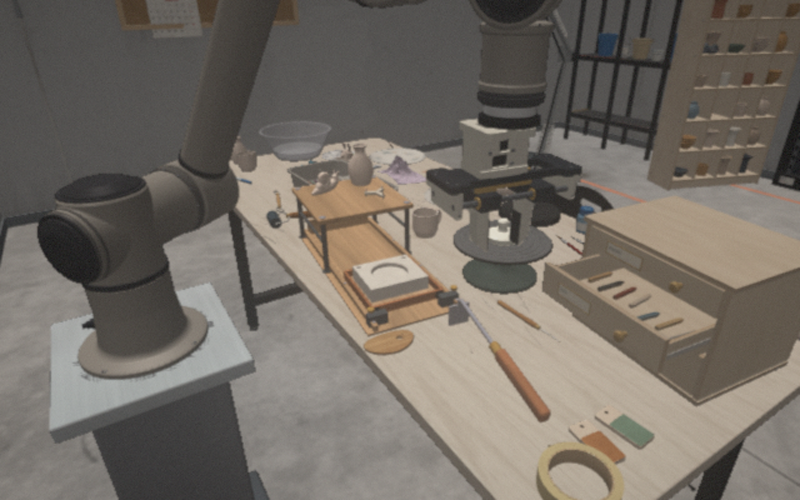

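View pics/s12c.png

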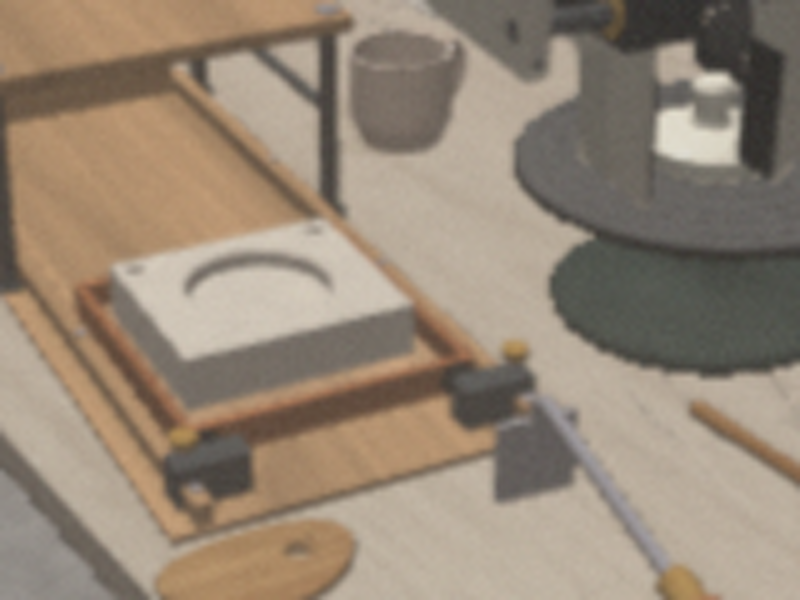

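Run:
```python
from cell import ctrl
print(ctrl.job_done(), ctrl.sense()["time"])
```

```text
the job is handed in; nothing more can be done
the job is handed in; nothing more can be done
```

The job was handed in at about 27 s of the 64 s allowed. The tray is out against its stops, the hook is back on the table, and the lid stands knob up on the banding wheel.

- **Tray:** I hooked the lip and drew the tray out against about 4.3 N of friction until it met the buffers. I then pulled to about 14 N. The pull rose about 3.3 N per mm, which fits both buffers pressed roughly 2.5 mm (an estimate; their travel is not reported). In the last pictures the lip still appears to rest on both plungers. The tray may have sprung back a little when the hook let go, leaving about 1 mm of press by my estimate, close to the 1 mm that counts as firmly pressed. I did not measure it after release.
- **Hook:** It went back to within a few mm of where it first lay, on the open table.
- **Lid:** My first grip was a little high on the knob, so I opened and gripped 3 mm lower before lifting. I felt it touch down on the wheel at about 6 N. The last top view shows it upright and within a few mm of the middle.
- **Other checks:** The cup, needle tool and rib looked undisturbed in the last pictures, and so did the brayer in the scene view. The gripper was clear of everything. The jaws read about 22 mm on the 24 mm knob, a mismatch I did not explain, but the hold was firm.

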